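Snap a sample jar's cap home with the bench locking pliers

ROBOT

A 6-joint arm with a two-finger parallel gripper is mounted at the origin on the work surface. World frame = base frame: x ahead of the robot, y to its left, z up, the work surface at z = 0. Lengths are in m, angles in degrees, forces in N, time in s.
With the tool pointing down it reaches from about 0.3 to 0.825 m from the base axis. Payload 5.4 kg.
Tool frame: the origin (TCP) lies at the very end of the fingers, on their centre line; the grasp point (between the pads) lies arm.grasp_offset behind it (arm.grasp_offset is the distance from the TCP to the grasp point, in m); z points along the fingers, y is the direction in which the jaws open and shut (so a half turn about z gives the same grasp; the last joint's range is limited). The gripper opens to 92 mm and grips with 3 to 60 N. Pads are 20 mm wide; open, the fingers measure 128 mm over their backs; the gripper's body (75 mm by 189 mm) begins 69 mm behind the grasp point.
Start: joints at [60.155, 9.076, 91.501, -0, 79.423, -12.038], TCP at [0.176, 0.547, 0.215] pointing down, gripper open.
Joint ranges: [-166.64, 166.64], [-54.1, 131.32], [10.49, 154.53], [-73.88, 253.88], [9.74, 151.15], [-171.62, 171.62]. Speed limits (degrees/s): [147.25, 147.25, 180, 180, 180, 180].

INTERFACE

Orientations are given as a 3x3 rotation matrix whose columns are the frame's x, y, z axes.
In Python, from cell import sensors, eyes, order, arm gives the robot as it stands.
- The arm moves only by the tool arm_command, never from a script. Its argument "moves" is a list of rows, each an object with "xyz": the shift along the world's x, y, z in mm, a list of three; "turn": the turn, a rotation vector about the world's x, y, z in rad, a list of three; "hand": the opening, from -1 (shut) to 1 (fully open). In form: [{"xyz": [dx, dy, dz], "turn": [wx, wy, wz], "hand": hand}, ...]. A call has exactly 10 rows; each row shifts and turns the commanded pose from where the row before left it; what a row does not reach is not made up. A row lasts 1/12 s, in which the tool goes at most 41.7 mm and 7.16 degrees, less where a joint would pass 70% of its speed; a pose out of reach is approached as far as the arm can. A call is refused whole if a number of a shift passes 41.7 or a number of a turn 0.125, either way. A call with a gripper value outside its range is refused whole. The fingers move at their own pace and stop on an object; "newtons" is the grip in N (left out, the last holds). Time passes only in rows, so rows that do not move let the fingers close, or fill a call up. It gives the time, the measured TCP pose, the force and the opening at its end, in the units of the state.
- sensors.read_state(): the state, without advancing time (a new reading comes with each control period).
- eyes.snapshot(name): name is "scene" or "top" or "wrist"; returns the picture (384x512x3 uint8, blue, green, red); there is no depth.
- eyes.camera_model(name): a dict with "mtx" (3x3 intrinsics, pixels), "extrinsics" (4x4, takes a point from world to camera coordinates). Camera axes: x right, y down, z forward; pixel columns grow to the right and rows downward; lengths in m; the calibration is good to about 2 mm. A picture is of the moment at which its call begins: read the wrist's pose just before it. camera_model takes no time and is no camera call; for the wrist camera it gives the pose at the moment of the call.
- order.job_done(): hands the job in, once; it reports no verdict.
The state is a dict: "t": time; "joints": joint angles; "qvel": joint speeds; "joint_torque": joint torques, N m; "position": TCP position; "tool_rot": TCP orientation; "contact_force": force on the tool from outside, world axes, zero at the start; "wrist_torque": the same for the moment, N m; "width": finger opening in m.
Only numpy, scipy, OpenCV 4.12 (cv2) and the standard library are available. Lean on these libraries where they do the work, as an engineer would, in place of code of your own. Each camera call takes 0.05 s, during which the arm holds its last target. There are 200 camera calls.

TASK

Two bench-mounted locking pliers stand on the lab bench; one has a white sample jar with a loose orange cap between its jaws. Press that pliers' blue upper handle down until it locks over centre and has pushed the cap fully home, then press the red release lever down to pop the pliers open again and let go. Leave the jar standing in its nest, do not touch the jar yourself, and leave the empty pliers alone.

Things in the scene. Friction and masses are not known exactly. Their poses are not given: they have to be found in the camera images.
- handle_pad (a point): Centre of the top of the blue press pad (42 mm long, 40 mm wide) at the free end of the upper handle of the pliers that hold the jar. It is 119 mm above the bench when open; 78 mm when locked, and then 13 mm further from the jaws. The handle's level pivot lies 96 mm from it towards the jaws, 70 mm above the bench; the handle ends 21 mm beyond this point.
- release_pad (a point): Centre of the top of the red paddle (40 mm long, 36 mm wide) of the release lever of the same pliers, 61 mm above the bench at rest, 62 mm beyond the locked handle_pad on the side away from the jaws. Seen from above, the line from this point to handle_pad points along the pliers towards the jaws. The lever's pivot is 48 mm from this point towards the jaws.
- handle (a joint): Upper handle of the pliers holding the jar, rad: 0 open (sloping up to its free end), 0.37 at centre (pad 86 mm above the bench), 0.45 locked (level, against a stop). A straight push down on the pad of 5 to 10 N closes it; past centre it snaps down and stays locked by itself.
- release (a joint): Release lever of the same pliers, rad: 0 at rest, grows as the paddle is pushed down, 0.45 at its stop (paddle 21 mm down). Pushing it (4 to 10 N) lifts the locked handle from below; after 11 to 14 mm the handle passes centre and springs fully open. The lever springs back up when let go.
- cap (a joint): Orange cap (42 mm across, 14 mm high) on the jar, m: how far it stands above fully home; starts 0.005 to 0.007, 0 when home. It stays where it is pushed.
- jar_mid (a point): Centre of the white jar (38 mm across, 40 mm high with its cap home), 20 mm above its foot; it stands loose in a round nest, 12 mm above the bench, under the upper jaw. Its z axis points up.
- spare_handle (a joint): Upper handle of the other, empty pliers of the same make, rad: 0 open (as it starts and should stay), 0.45 locked.
Mind the look-alikes: they are no part of the job. What is shaped like the part that bears cap but green or grey is not meant.

How it is judged (in metres and radians):
On the way, in this order (a step that is already met when the one before it is completed fails the run):
1. the pliers are locked over centre with the cap pushed home (value of joint handle above 0.4 rad and value of joint cap below 0.002 m), for 0.2 s.
2. the release lever is pressed (value of joint release above 0.15 rad), for 0.05 s.
At the end, for the whole second after the job is handed in: The pliers are open again (handle within 0.08 rad of open), the release lever is back up (within 0.08 rad), the cap is home (within 2 mm) and the jar stands upright (within 10 degrees) in its nest, within 12 mm of where it began (value of joint each of handle, release below 0.08 rad and value of joint cap below 0.002 m and distance of jar_mid from where it was at the start of the episode below 0.012 m and angle between jar_mid's own z axis and vertical below 0.17 rad); the robot touches nothing.
It fails at once if the jar or its cap is touched by the robot (contact force between any of the fingers, the arm and jar above 1 N).
It fails at once if the empty pliers' handle is pressed (value of joint spare_handle above 0.15 rad).
It also fails if it takes over 35 s, if anything falls off the work surface, if the arm or the gripper's body presses on something with over 40 N, if the wrist force passes 120 N, or if a joint passes its speed limit or range.

## Working session

There is one attempt and no reset: what is moved stays moved. The work goes in short steps, Python scripts to look and compute and a tool call to move; the robot and the scene stay as the last step left them, time stands still between calls to the robot, and variables do not carry over. Pictures are saved under pics/ and viewed, about 8 in all and at most 12, crops included, and the job is handed in when it is done.

Besides the shell and the picture viewer there is one more tool, called after "Request:" as name([rows], argument=value, ...), one row to a line, values as JSON. arm_command: Moves the arm, as the interface text tells. Its arguments: {"type":"object","properties":{"moves":{"type":"array","items":{"type":"object","properties":{"xyz":{"type":"array","items":{"type":"number"}},"turn":{"type":"array","items":{"type":"number"}},"hand":{"type":"number"}}}},"newtons":{"type":"number"}},"required":["moves"]}

```bash
mkdir -p pics; python3 - <<'E'
from cell import sensors, eyes, order, arm
import cv2
s=sensors.read_state(); print(s['t'],s['position'],s['contact_force'],arm.grasp_offset)
for n in("top","scene"):
    cv2.imwrite(f"pics/{n}1.png",eyes.snapshot(n)); m=eyes.camera_model(n); print(n,m['mtx'].round(1).tolist(),m['extrinsics'].round(3).tolist())
E
```

```text
0.0 [0.17555036 0.54690449 0.21363827] [ 1.09308152 -0.53001554  0.77246794] 0.0187
top [[397.4, 0.0, 255.5], [0.0, 397.4, 188.9], [0.0, 0.0, 1.0]] [[0.006, -1.0, -0.009, -0.03], [-0.985, -0.004, -0.17, 0.672], [0.17, 0.01, -0.985, 0.883], [0.0, 0.0, 0.0, 1.0]]
scene [[414.6, 0.0, 256.7], [0.0, 414.6, 188.9], [0.0, 0.0, 1.0]] [[-0.311, 0.95, 0.006, 0.244], [0.583, 0.196, -0.789, -0.308], [-0.751, -0.242, -0.615, 1.588], [0.0, 0.0, 0.0, 1.0]]
```

View pics/top1.png

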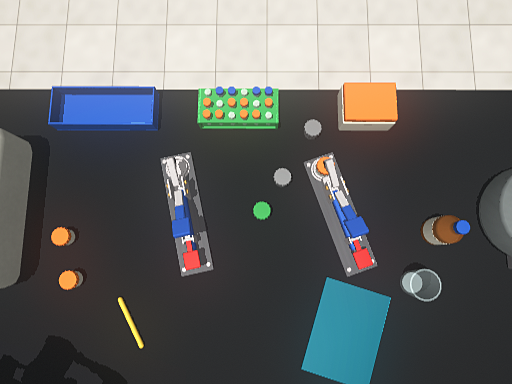

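View pics/scene1.png

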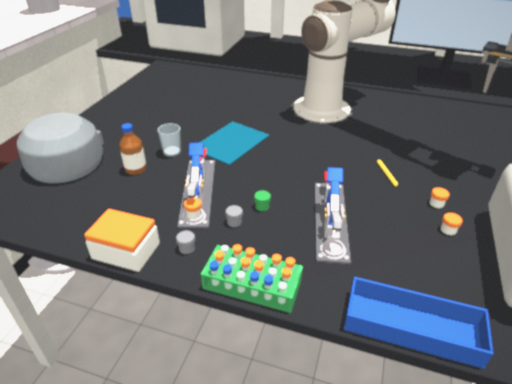

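The top view shows the jar pliers on the right: orange cap at (322,165), blue pad about (355,225), red paddle about (363,258). The empty pliers are on the left, around (185,215). Next I'll segment the pads.

```bash
cat > h.py <<'E'
import cv2,numpy as np
from cell import sensors,eyes
def ray(n,px,z):
    m=eyes.camera_model(n);E=np.array(m['extrinsics']);R,t=E[:3,:3],E[:3,3]
    d=R.T@np.linalg.inv(m['mtx'])@[*px,1];c=-R.T@t
    return c+d*(z-c[2])/d[2]
def blobs(im,col,roi):
    x0,y0,x1,y1=roi;b,g,r=[im[...,i].astype(int) for i in range(3)]
    k=(b>r+70)&(b>g+40) if col=='b' else (r>b+90)&(r>g+90)
    q=np.zeros(k.shape,np.uint8);q[y0:y1,x0:x1]=k[y0:y1,x0:x1]
    return q
E
python3 - <<'E'
from h import *
im=cv2.imread('pics/top1.png')
for c,z in(('b',.119),('r',.061)):
    q=blobs(im,c,(310,180,395,280))
    n,l,st,ce=cv2.connectedComponentsWithStats(q)
    for i in range(1,n):
        if st[i,4]>30: print(c,st[i],ce[i],ray('top',ce[i],z), cv2.minAreaRect(np.argwhere(l==i)[:,::-1].astype(np.float32)))
cap=(322,165);print(ray('top',cap,.055))
cv2.imwrite('pics/c1.png',cv2.resize(im[140:285,295:390],None,fx=4,fy=4,interpolation=cv2.INTER_CUBIC))
E
```

```text
b [333 195  36  43 659] [350.49013657 220.7784522 ] [ 0.59236025 -0.23375981  0.119     ] ((348.20001220703125, 214.9000244140625), (48.299068450927734, 22.807889938354492), 63.43495178222656)
r [353 239  20  31 338] [361.44378698 256.16863905] [ 0.51689032 -0.26922564  0.061     ] ((360.25860595703125, 253.39654541015625), (29.15416717529297, 15.412713050842285), 68.19859313964844)
[ 0.73161668 -0.18503921  0.055     ]
```

View pics/c1.png

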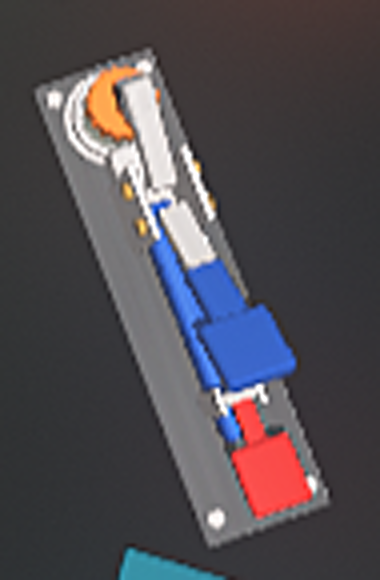

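```bash
python3 - <<'E'
from h import *
P=lambda x,y,z:ray('top',(295+(x-1.5)/4,140+(y-1.5)/4),z)
b=P(247,342,.119);r=P(274,473,.061)
for pts,z in(([(200,326),(262,306),(295,352),(232,376)],.119),([(234,447),(296,432),(312,495),(258,517)],.061)):
    q=[P(*p,z) for p in pts]; print(np.round(q,3)[:,:2].tolist(),np.mean(q,0))
c=P(123,102,.06)
print(b,r,c)
a=P(94.5,69,.008)-P(269,525,.008);a/=np.linalg.norm(a);d=b-r;print(a,np.degrees(np.arctan2(a[1],a[0])),np.degrees(np.arctan2(d[1],d[0])),np.hypot(*d[:2]))
s=sensors.read_state();print(s['position'],np.round(s['tool_rot'],3).tolist(),s['width'])
E
```

```text
[[0.592, -0.221], [0.603, -0.255], [0.578, -0.272], [0.565, -0.237]] [ 0.58410647 -0.24634604  0.119     ]
[[0.528, -0.251], [0.536, -0.286], [0.501, -0.294], [0.488, -0.263]] [ 0.51328475 -0.27347483  0.061     ]
[ 0.58298078 -0.24617503  0.119     ] [ 0.51306993 -0.2729038   0.061     ] [ 0.73016139 -0.19224922  0.06      ]
[0.94365608 0.3309278  0.        ] 19.325098760379834 20.923179439903404 0.07484619404970157
[0.1755918  0.54696403 0.21374795] [[-0.952, 0.306, -0.001], [0.306, 0.952, -0.001], [0.0, -0.002, -1.0]] 0.09179635149288197
```

Request:
arm_command([
  {"xyz": [17,-33,0],"turn": [0,0,0.028],"hand": -1},
  {"xyz": [17,-33,0],"turn": [0,0,0.028],"hand": -1},
  {"xyz": [17,-33,0],"turn": [0,0,0.028],"hand": -1},
  {"xyz": [17,-33,0],"turn": [0,0,0.028],"hand": -1},
  {"xyz": [17,-33,0],"turn": [0,0,0.028],"hand": -1},
  {"xyz": [17,-33,0],"turn": [0,0,0.028],"hand": -1},
  {"xyz": [17,-33,0],"turn": [0,0,0.028],"hand": -1},
  {"xyz": [17,-33,0],"turn": [0,0,0.028],"hand": -1},
  {"xyz": [17,-33,0],"turn": [0,0,0.028],"hand": -1},
  {"xyz": [17,-33,0],"turn": [0,0,0.028],"hand": -1},
], newtons=20)

```text
t: 0.93
position: [0.346, 0.2157, 0.2143]
tool_rot: [[-1.0, 0.029, -0.0], [0.029, 1.0, -0.0], [0.0, -0.0, -1.0]]
contact_force: [1.5, 0.2, 0.2]
width: 0.0275
```

Request:
arm_command([
  {"xyz": [17,-33,0],"turn": [0,0,0.028],"hand": -1},
  {"xyz": [17,-33,0],"turn": [0,0,0.028],"hand": -1},
  {"xyz": [17,-33,0],"turn": [0,0,0.028],"hand": -1},
  {"xyz": [17,-33,0],"turn": [0,0,0.028],"hand": -1},
  {"xyz": [17,-33,0],"turn": [0,0,0.028],"hand": -1},
  {"xyz": [17,-33,0],"turn": [0,0,0.028],"hand": -1},
  {"xyz": [17,-33,0],"turn": [0,0,0.028],"hand": -1},
  {"xyz": [17,-33,0],"turn": [0,0,0.028],"hand": -1},
  {"xyz": [17,-33,0],"turn": [0,0,0.028],"hand": -1},
  {"xyz": [17,-33,0],"turn": [0,0,0.028],"hand": -1},
])

```text
t: 1.77
position: [0.5161, -0.1143, 0.2141]
tool_rot: [[-0.969, -0.248, -0.001], [-0.248, 0.969, 0.0], [0.001, 0.001, -1.0]]
contact_force: [1.4, 0.2, -0.0]
width: 0.0005
```

Request:
arm_command([
  {"xyz": [17,-33,0],"turn": [0,0,0.028],"hand": -1},
  {"xyz": [17,-33,0],"turn": [0,0,0.028],"hand": -1},
  {"xyz": [17,-33,0],"turn": [0,0,0.028],"hand": -1},
  {"xyz": [17,-33,0],"turn": [0,0,0.028],"hand": -1},
  {"xyz": [0,0,-15],"turn": [0,0,0],"hand": -1},
  {"xyz": [0,0,-20],"turn": [0,0,0],"hand": -1},
  {"xyz": [0,0,-20],"turn": [0,0,0],"hand": -1},
  {"xyz": [0,0,-10],"turn": [0,0,0],"hand": -1},
  {"xyz": [0,0,0],"turn": [0,0,0],"hand": -1},
  {"xyz": [0,0,0],"turn": [0,0,0],"hand": -1},
])

```text
t: 2.6
position: [0.5836, -0.2442, 0.1493]
tool_rot: [[-0.935, -0.354, -0.001], [-0.354, 0.935, 0.001], [0.001, 0.001, -1.0]]
contact_force: [0.4, -0.5, 0.8]
width: -0.0
```

```bash
python3 - <<'E'
from h import *
s=sensors.read_state();print(s['t'],s['position'],np.round(s['tool_rot'],3).tolist(),s['width'],s['contact_force'])
m=eyes.camera_model('wrist');w=eyes.snapshot('wrist');t=eyes.snapshot('scene')
cv2.imwrite('pics/w2.png',np.vstack([w,t])[:,:])
K=m['mtx'];E=m['extrinsics']
for p in([.583,-.246,.119],[.571,-.2505,.078],[.513,-.273,.061]):
    q=K@(E@[*p,1])[:3];print(q[:2]/q[2],q[2])
E
```

```text
2.6 [ 0.5835658  -0.24424742  0.14931554] [[-0.935, -0.354, -0.001], [-0.354, 0.935, 0.001], [0.001, 0.001, -1.0]] -1.5425756786876935e-05 [ 0.37464929 -0.51082607  0.7711326 ]
[249.69005422 214.21835459] 0.2098875879172577
[249.90213423 183.69756129] 0.2467856356398283
[249.26162819 105.3296496 ] 0.248859609022405
```

View pics/w2.png

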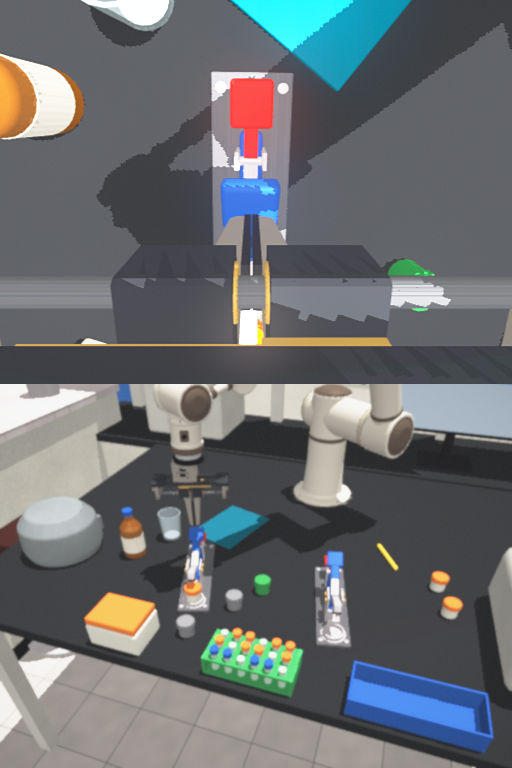

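The wrist view confirms the alignment. The red paddle sits at (251,104), where I predicted (249,105), and the blue pad is centred on column 250. Now pressing the handle.

Request:
arm_command([
  {"xyz": [0,0,-7],"turn": [0,0,0],"hand": -1},
  {"xyz": [0,0,-7],"turn": [0,0,0],"hand": -1},
  {"xyz": [0,0,-7],"turn": [0,0,0],"hand": -1},
  {"xyz": [0,0,-7],"turn": [0,0,0],"hand": -1},
  {"xyz": [-1.3,-0.8,-4],"turn": [0,0,0],"hand": -1},
  {"xyz": [-1.3,-0.8,-4],"turn": [0,0,0],"hand": -1},
  {"xyz": [-1.3,-0.8,-4],"turn": [0,0,0],"hand": -1},
  {"xyz": [-1.3,-0.8,-4],"turn": [0,0,0],"hand": -1},
  {"xyz": [-1.3,-0.8,-4],"turn": [0,0,0],"hand": -1},
  {"xyz": [-1.3,-0.8,-4],"turn": [0,0,0],"hand": -1},
])

```text
t: 3.53
position: [0.576, -0.2483, 0.0981]
tool_rot: [[-0.935, -0.353, -0.0], [-0.353, 0.935, 0.002], [-0.001, 0.002, -1.0]]
contact_force: [-0.9, 5.8, 6.3]
width: 0.0004
```

Request:
arm_command([
  {"xyz": [-0.8,-0.3,-4],"turn": [0,0,0],"hand": -1},
  {"xyz": [-0.8,-0.3,-4],"turn": [0,0,0],"hand": -1},
  {"xyz": [-0.8,-0.3,-4],"turn": [0,0,0],"hand": -1},
  {"xyz": [-0.8,-0.3,-3],"turn": [0,0,0],"hand": -1},
  {"xyz": [-0.8,-0.3,-3],"turn": [0,0,0],"hand": -1},
  {"xyz": [0,0,-2],"turn": [0,0,0],"hand": -1},
  {"xyz": [0,0,-1],"turn": [0,0,0],"hand": -1},
  {"xyz": [0,0,0],"turn": [0,0,0],"hand": -1},
  {"xyz": [0,0,0],"turn": [0,0,0],"hand": -1},
  {"xyz": [0,0,0],"turn": [0,0,0],"hand": -1},
])

```text
t: 4.37
position: [0.5717, -0.2511, 0.078]
tool_rot: [[-0.935, -0.354, -0.001], [-0.354, 0.935, -0.0], [0.001, 0.0, -1.0]]
contact_force: [-5.5, 2.6, 9.4]
width: 0.0006
```

Request:
arm_command([
  {"xyz": [0,0,5],"turn": [0,0,0],"hand": -1},
  {"xyz": [0,0,15],"turn": [0,0,0],"hand": -1},
  {"xyz": [0,0,20],"turn": [0,0,0],"hand": -1},
  {"xyz": [0,0,20],"turn": [0,0,0],"hand": -1},
  {"xyz": [0,0,12],"turn": [0,0,0],"hand": -1},
  {"xyz": [0,0,0],"turn": [0,0,0],"hand": -1},
  {"xyz": [0,0,0],"turn": [0,0,0],"hand": -1},
  {"xyz": [0,0,0],"turn": [0,0,0],"hand": -1},
  {"xyz": [0,0,0],"turn": [0,0,0],"hand": -1},
  {"xyz": [0,0,0],"turn": [0,0,0],"hand": -1},
])

```text
t: 5.2
position: [0.5713, -0.2504, 0.147]
tool_rot: [[-0.935, -0.353, -0.002], [-0.353, 0.935, 0.001], [0.001, 0.002, -1.0]]
contact_force: [-0.2, -0.1, -0.4]
width: 0.0004
```

```bash
python3 - <<'E'
from h import *
s=sensors.read_state();print(s['t'],s['position'],s['contact_force'])
w=eyes.snapshot('wrist');t=eyes.snapshot('scene');c=lambda a:cv2.resize(a[130:235,160:250],None,fx=4,fy=4,interpolation=cv2.INTER_CUBIC)
o=cv2.imread('pics/scene1.png')
z=np.zeros((384,720,3),np.uint8);z[:,:512]=w
cv2.imwrite('pics/w3.png',cv2.resize(np.hstack([w,np.zeros((384,8,3),np.uint8)]),(400,300)))
a=np.hstack([c(o),c(t)]);W=np.zeros((600,1120,3),np.uint8)
W[:420,:720]=a;W[:300,720:]=cv2.imread('pics/w3.png')
cv2.imwrite('pics/w3.png',cv2.resize(W[:420],(800,300)))
E
```

```text
5.2 [ 0.57131539 -0.25042933  0.14704602] [-0.22487202 -0.06134297 -0.41981621]
```

View pics/w3.png

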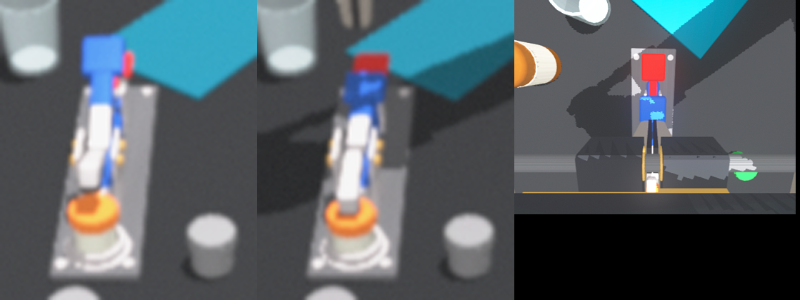

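Compared with the start, the handle is now level, the jaw is down on the cap and the cap sits lower on the jar (about (350,213) in the crop). It is locked without being held. Now the release lever.

Request:
arm_command([
  {"xyz": [-20,-8,0],"turn": [0,0,0],"hand": -1},
  {"xyz": [-21,-8,0],"turn": [0,0,0],"hand": -1},
  {"xyz": [-21,-8,0],"turn": [0,0,0],"hand": -1},
  {"xyz": [0,0,-20],"turn": [0,0,0],"hand": -1},
  {"xyz": [0,0,-25],"turn": [0,0,0],"hand": -1},
  {"xyz": [0,0,-20],"turn": [0,0,0],"hand": -1},
  {"xyz": [0,0,-12],"turn": [0,0,0],"hand": -1},
  {"xyz": [0,0,-5],"turn": [0,0,0],"hand": -1},
  {"xyz": [0,0,0],"turn": [0,0,0],"hand": -1},
  {"xyz": [0,0,0],"turn": [0,0,0],"hand": -1},
])

```text
t: 6.13
position: [0.5106, -0.2752, 0.0673]
tool_rot: [[-0.935, -0.354, 0.001], [-0.354, 0.935, -0.001], [-0.0, -0.001, -1.0]]
contact_force: [0.1, -0.6, 0.5]
width: 0.0003
```

Request:
arm_command([
  {"xyz": [0,0,-4],"turn": [0,0,0],"hand": -1},
  {"xyz": [0,0,-4],"turn": [0,0,0],"hand": -1},
  {"xyz": [0,0,-4],"turn": [0,0,0],"hand": -1},
  {"xyz": [0,0,-4],"turn": [0,0,0],"hand": -1},
  {"xyz": [0,0,-3],"turn": [0,0,0],"hand": -1},
  {"xyz": [0,0,-2],"turn": [0,0,0],"hand": -1},
  {"xyz": [0,0,-2],"turn": [0,0,0],"hand": -1},
  {"xyz": [0,0,0],"turn": [0,0,0],"hand": -1},
  {"xyz": [0,0,0],"turn": [0,0,0],"hand": -1},
  {"xyz": [0,0,0],"turn": [0,0,0],"hand": -1},
])

```text
t: 6.97
position: [0.5105, -0.2753, 0.0441]
tool_rot: [[-0.935, -0.353, 0.001], [-0.353, 0.935, -0.001], [-0.001, -0.001, -1.0]]
contact_force: [1.5, -1.0, 4.4]
width: 0.0004
```

```bash
python3 - <<'E'
from h import *
s=sensors.read_state();print(s['t'],s['position'],s['contact_force'])
w=eyes.snapshot('top');t=eyes.snapshot('scene');c=lambda a:cv2.resize(a,(400,420),interpolation=cv2.INTER_CUBIC)
cv2.imwrite('pics/r4.png',np.hstack([c(w[140:285,295:405]),c(t[130:235,150:250])]))
E
```

```text
6.9667 [ 0.51050554 -0.27534059  0.04409922] [ 1.53421967 -1.04186928  4.38761594]
```

View pics/r4.png

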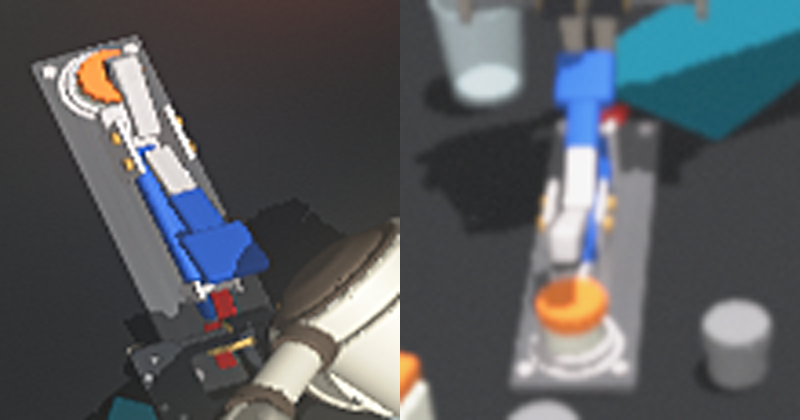

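The handle has sprung open and the jaw is clear of the cap, which is home on the upright jar. Lifting off and backing away.

Request:
arm_command([
  {"xyz": [0,0,5],"turn": [0,0,0],"hand": -1},
  {"xyz": [0,0,8],"turn": [0,0,0],"hand": -1},
  {"xyz": [0,0,15],"turn": [0,0,0],"hand": -1},
  {"xyz": [-5,0,25],"turn": [0,0,0],"hand": -1},
  {"xyz": [-10,0,35],"turn": [0,0,0],"hand": -1},
  {"xyz": [-20,0,35],"turn": [0,0,0],"hand": -1},
  {"xyz": [-25,0,30],"turn": [0,0,0],"hand": -1},
  {"xyz": [-25,0,15],"turn": [0,0,0],"hand": -1},
  {"xyz": [0,0,0],"turn": [0,0,0],"hand": -1},
  {"xyz": [0,0,0],"turn": [0,0,0],"hand": -1},
])

```text
t: 7.9
position: [0.4246, -0.2747, 0.2124]
tool_rot: [[-0.936, -0.352, 0.001], [-0.352, 0.936, -0.0], [-0.001, -0.001, -1.0]]
contact_force: [-0.5, 0.1, 0.1]
width: 0.0004
```

```bash
python3 - <<'E'
from h import *
s=sensors.read_state();print(s['t'],s['position'],s['contact_force'])
w=eyes.snapshot('top');t=eyes.snapshot('scene');o=cv2.imread('pics/scene1.png');c=lambda a:cv2.resize(a,(265,420),interpolation=cv2.INTER_CUBIC)
f=lambda a:c(a[130:235,165:231])
cv2.imwrite('pics/r5.png',np.hstack([c(w[140:285,295:390]),f(o),f(t)]))
E
```

```text
7.9 [ 0.42457604 -0.27467565  0.21242121] [-0.51698705  0.05490078  0.09028773]
```

View pics/r5.png

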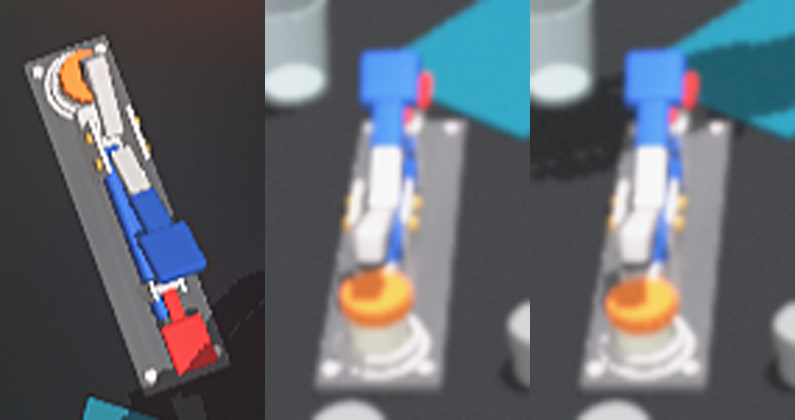

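```bash
python3 -c "
from cell import order
print(order.job_done())"
```

```text
the job is handed in; nothing more can be done
None
```

I pressed the blue handle down to its stop, and it stayed locked after I lifted off. I then pressed the red lever about 17 mm, the pliers sprang open, and I backed the arm away. The job is handed in; the robot clock read about 8 s at my last check.

My last checks:
- **Pliers:** the last pictures match the start, with the handle open and the release lever back up.
- **Jar and cap:** the jar stands upright in its nest. The cap is about 7 px lower in the enlarged view, which fits its 5–7 mm travel. I judged this from the picture and did not measure it.
- **Forces:** the highest force I read was about 11 N (9.4 N of it vertical), while holding the handle on its stop. Readings come only at the end of each move call. The tool is clear and reads about 0.5 N.
- **Empty pliers:** the arm never came down near them; I did not check them in the last pictures.

No check failed or disagreed.

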